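Reload the conditioning chamber through its pedal-lifted hood

ROBOT

A 6-joint arm with a two-finger parallel gripper is mounted at the origin on the work surface. World frame = base frame: x ahead of the robot, y to its left, z up, the work surface at z = 0. Lengths are in m, angles in degrees, forces in N, time in s.
With the tool pointing down it reaches from about 0.325 to 0.85 m from the base axis. Payload 15.5 kg.
Tool frame: the origin (TCP) lies midway between the tips of the shut fingers; the grasp point (between the pads) lies 19 mm behind it; y points along the fingers, x is the direction in which the jaws open and shut, and the axes are right-handed (so a half turn about y gives the same grasp; the last joint's range is limited). The gripper opens to 91 mm and grips with 3 to 60 N. Pads are 32 mm wide; open, the fingers measure 118 mm over their backs; the gripper's body (76 mm by 178 mm) begins 60 mm behind the grasp point.
Start: joints at [-80.644, 28.281, 77.091, -0, 74.628, -5.472], TCP at [0.16, -0.604, 0.214] pointing down, gripper open.
Joint ranges: [-166.48, 166.48], [-47.26, 123.95], [12.59, 153.08], [-70.14, 250.14], [6.76, 159.57], [-176.63, 176.63]. Speed limits (degrees/s): [108.29, 108.29, 147.25, 172.46, 172.46, 172.46].

INTERFACE

Orientations are given as a 3x3 rotation matrix whose columns are the frame's x, y, z axes.
In Python, from bench import ctrl gives the robot as it stands. The module is installed in compiled form; this text tells all that it offers. Calls block until the motion is done:
- ctrl.goto(position, orientation): joint-space move of the TCP to a pose.
- ctrl.move_l(position, vel=0.15, ori=None, contact_N=None): straight line of the TCP; ori=None keeps the orientation; vel is the mean speed in m/s. With contact_N (N) it stops when the force on the tool has changed by that much, and returns True; else False.
- ctrl.movej(angles): joint-space move.
- ctrl.command_gripper(opening): opening from 0.0 (shut) to 1.0 (fully open); the grip force is fixed at half the most; returns when the fingers have stopped.
- ctrl.sleep(seconds).
- ctrl.ik(position, orientation): joint angles nearest the present ones, or None.
- ctrl.read_camera(name): name is "side" or "top" or "wrist"; returns the picture (400x640x3 uint8, blue, green, red); there is no depth.
- ctrl.camera_params(name): a dict with "fx", "fy", "cx", "cy" (pixels), "D" ([k1, k2, p1, p2, k3] as OpenCV has them; the pictures are not rectified), "pose" (4x4, takes a point from camera to world coordinates); the wrist camera has in their place "T_tool_cam" (4x4, takes a point from camera to tool coordinates, whose origin is the TCP and whose axes are the tool frame's). Camera axes: x right, y up, looking along -z (the intrinsics and any distortion apply to the point x, -y, -z); pixel columns grow to the right and rows downward; lengths in m; the calibration is good to about 2 mm. A picture is of the moment at which its call begins: read the wrist's pose just before it. camera_params takes no time and is no camera call.
A pose or a line that the arm cannot do raises ctrl.MotionError and nothing moves.
- ctrl.sign_off(): hands the job in, once; it reports no verdict.
Readings, each from a call of its own:
- ctrl.current_t(): time.
- ctrl.current_q(): joint angles.
- ctrl.current_dq(): joint speeds.
- ctrl.current_effort(): joint torques, N m.
- ctrl.current_tool_pos(): TCP position.
- ctrl.current_eef_rot(): TCP orientation.
- ctrl.current_contact_force(): force on the tool from outside, world axes, zero at the start.
- ctrl.current_wrist_torque(): the same for the moment, N m.
- ctrl.current_grip_width(): opening from 0.0 (shut) to 1.0 (fully open).
Only numpy, scipy, OpenCV 4.12 (cv2) and the standard library are available. Lean on these libraries where they do the work, as an engineer would, in place of code of your own. Each camera call takes 0.05 s, during which the arm holds its last target. There are 200 camera calls.

TASK

Reload the conditioning chamber for its next run: press the front pedal right down until the hood stands open, lay every used coupon flat in the aluminium tray, then put the fresh coupons from the mat into their numbered pockets in number order (largest in pocket 1 down to smallest in pocket 4; a size that is missing leaves its pocket empty), each flat on the pocket floor with its tab to the front, because the chamber logs them as they go in. Then ease the pedal back up so that the hood comes down without dropping, and press the start button once it is shut. Move the hood only by its pedal, and leave the other things on the bench where they are.

Things in the scene. Friction and masses are not known exactly. Their poses are not given: they have to be found in the camera images.
- chamber: fixed grey housing, x -100..+90, y -135..+135 mm, black deck 70 mm above the table; origin on the table under its middle; -x is its front (pedal, screen, start button), +y the worker's left. On the deck an aluminium nest plate has four open pockets in a row, walls 7 mm high, the deck their floor, numbered by drilled dots, pocket 1 at the worker's left
- pocket1 (a point): point on the floor of pocket 1 where its coupon's disc centre belongs (tab to the front); axes as the chamber's. The pocket is 52 mm wide (8 mm more than its disc) and reaches from 61 mm in front of this point to 27 mm behind it; pockets are 58 mm apart
- pocket2 (a point): point on the floor of pocket 2 where its coupon's disc centre belongs (tab to the front); axes as the chamber's. The pocket is 46 mm wide (8 mm more than its disc) and reaches from 61 mm in front of this point to 27 mm behind it; pockets are 58 mm apart
- pocket3 (a point): point on the floor of pocket 3 where its coupon's disc centre belongs (tab to the front); axes as the chamber's. The pocket is 40 mm wide (8 mm more than its disc) and reaches from 61 mm in front of this point to 27 mm behind it; pockets are 58 mm apart
- pocket4 (a point): point on the floor of pocket 4 where its coupon's disc centre belongs (tab to the front); axes as the chamber's. The pocket is 34 mm wide (8 mm more than its disc) and reaches from 61 mm in front of this point to 27 mm behind it; pockets are 58 mm apart
- hood (a joint): angle of the clear plastic hood over the nest: 0 shut (top 104 mm above the table), 1.6 rad open, upright behind it. Hinge line 92 mm behind the chamber's origin, 73 mm up; hood 146 x 256 x 31 mm, 0.24 to 0.38 kg. Geared to the pedal, 4.21 : 1. Beyond about 1.2 rad it leans back and stays open; short of that its weight drops it shut and throws the pedal up
- pedal (a joint): pedal lever's angle about point pedal_axis: 0 up (hood shut), 0.38 rad down on its stop (hood open). It takes about 4 to 9 N on the pad to press it; lifting it off the stop takes 1 to 4 N, and past the hood's balance point the hood's weight pushes it up with up to 8 N, so hold it (pinch the pad by its sides) to ease it up
- pedal_pad (a point): centre of the top of the pedal's rubber pad, before the chamber's front. Pad 44 mm wide (y), 40 long, 12 thick, on an arm 20 mm wide; free below and at the sides. Top 74 mm above the table when up, 16 when down. The point's z is the chamber's z at pedal 0; the pad's face is tilted 0.19 rad then (outer end high), and 0.19 rad the other way when down
- pedal_axis (a point): the pedal's shaft (fixed), along the chamber's y, 35 mm above the table; the pad's middle swings at 152 mm from it, its top face 10 mm above the line through the shaft
- start (a joint): travel of the start button on the deck's front right corner: 0 out, 0.005 m pressed home; about 4 N; springs back
- start_top (a point): centre of the top of the start button, a plain grey button 20 mm across in an aluminium collar, about 21 mm above the deck; pressed straight down
- prep_mat: thin grey mat, 200 x 220 mm, flush with the table, on one side of the chamber; the fresh coupons lie on it; origin at its middle
- done_tray: fixed shallow aluminium tray for used coupons, 200 (x) x 220 (y) x 18 mm high, walls and floor 4 mm, on the other side of the chamber; empty at the start; origin under its middle
- fresh1: fresh coupon for pocket 1 (largest size), on the mat at the start, or absent: black keyhole-shaped coupon 18 mm thick: disc 44 mm across with a tab 16 mm wide whose end is 56 mm from the disc's centre; 40 to 80 g. Origin: underside at disc centre; z up, tab along its -x. Grip the tab across (its middle is at x = -40 mm)
- fresh2: fresh coupon for pocket 2 (second largest size), on the mat at the start, or absent: black keyhole-shaped coupon 18 mm thick: disc 38 mm across with a tab 16 mm wide whose end is 56 mm from the disc's centre; 40 to 80 g. Origin: underside at disc centre; z up, tab along its -x. Grip the tab across (its middle is at x = -40 mm)
- fresh3: fresh coupon for pocket 3 (second smallest size), on the mat at the start, or absent: black keyhole-shaped coupon 18 mm thick: disc 32 mm across with a tab 16 mm wide whose end is 56 mm from the disc's centre; 40 to 80 g. Origin: underside at disc centre; z up, tab along its -x. Grip the tab across (its middle is at x = -40 mm)
- fresh4: fresh coupon for pocket 4 (smallest size), on the mat at the start, or absent: black keyhole-shaped coupon 18 mm thick: disc 26 mm across with a tab 16 mm wide whose end is 56 mm from the disc's centre; 40 to 80 g. Origin: underside at disc centre; z up, tab along its -x. Grip the tab across (its middle is at x = -40 mm)
- used1: used coupon in pocket 1 at the start, tab to the front, or absent: black keyhole-shaped coupon 18 mm thick: disc 44 mm across with a tab 16 mm wide whose end is 56 mm from the disc's centre; 40 to 80 g. Origin: underside at disc centre; z up, tab along its -x. Grip the tab across (its middle is at x = -40 mm)
- used2: used coupon in pocket 2 at the start, tab to the front, or absent: black keyhole-shaped coupon 18 mm thick: disc 38 mm across with a tab 16 mm wide whose end is 56 mm from the disc's centre; 40 to 80 g. Origin: underside at disc centre; z up, tab along its -x. Grip the tab across (its middle is at x = -40 mm)
- used3: used coupon in pocket 3 at the start, tab to the front, or absent: black keyhole-shaped coupon 18 mm thick: disc 32 mm across with a tab 16 mm wide whose end is 56 mm from the disc's centre; 40 to 80 g. Origin: underside at disc centre; z up, tab along its -x. Grip the tab across (its middle is at x = -40 mm)
- used4: used coupon in pocket 4 at the start, tab to the front, or absent: black keyhole-shaped coupon 18 mm thick: disc 26 mm across with a tab 16 mm wide whose end is 56 mm from the disc's centre; 40 to 80 g. Origin: underside at disc centre; z up, tab along its -x. Grip the tab across (its middle is at x = -40 mm)
- dead_weight: bystander: dark steel dead weight, 54 mm across, 50 mm high, standing on the bench to the far left
- spare_fixture: bystander: black machined fixture, 150 x 100 x 24 mm, lying on the bench to the far right
Not all that is in view belongs to the job. Leave any green look-alike of the fresh2 alone.

How it is judged (in metres and radians):
On the way, in this order (a step that is already met when the one before it is completed fails the run):
1. the hood is open, standing by itself or held (value of joint hood above 1.45 rad), for 0.3 s.
2. all used coupons lie flat in the tray (x of used1 in the frame of done_tray between -0.095 and 0.095 m and y of used1 in the frame of done_tray between -0.105 and 0.105 m and z of each of used1, used2, used3, used4 in the frame of done_tray below 0.009 m and angle between each of used1, used2, used3, used4's own z axis and vertical below 0.1 rad and x of used2 in the frame of done_tray between -0.095 and 0.095 m and y of used2 in the frame of done_tray between -0.105 and 0.105 m and x of used3 in the frame of done_tray between -0.095 and 0.095 m and y of used3 in the frame of done_tray between -0.105 and 0.105 m and x of used4 in the frame of done_tray between -0.095 and 0.095 m and y of used4 in the frame of done_tray between -0.105 and 0.105 m), for 0.2 s.
3. the fresh coupon number 1 (disc 44 mm) lies flat in pocket 1, tab to the front (x of fresh1 in the frame of pocket1 between -0.013 and 0.019 m and y of fresh1 in the frame of pocket1 between -0.008 and 0.008 m and z of fresh1 in the frame of pocket1 below 0.004 m and angle between fresh1's own z axis and vertical below 0.08 rad), for 0.2 s.
4. the fresh coupon number 2 (disc 38 mm) lies flat in pocket 2, tab to the front (x of fresh2 in the frame of pocket2 between -0.013 and 0.019 m and y of fresh2 in the frame of pocket2 between -0.008 and 0.008 m and z of fresh2 in the frame of pocket2 below 0.004 m and angle between fresh2's own z axis and vertical below 0.08 rad), for 0.2 s.
5. the fresh coupon number 3 (disc 32 mm) lies flat in pocket 3, tab to the front (x of fresh3 in the frame of pocket3 between -0.013 and 0.019 m and y of fresh3 in the frame of pocket3 between -0.008 and 0.008 m and z of fresh3 in the frame of pocket3 below 0.004 m and angle between fresh3's own z axis and vertical below 0.08 rad), for 0.2 s.
6. the fresh coupon number 4 (disc 26 mm) lies flat in pocket 4, tab to the front (x of fresh4 in the frame of pocket4 between -0.013 and 0.019 m and y of fresh4 in the frame of pocket4 between -0.008 and 0.008 m and z of fresh4 in the frame of pocket4 below 0.004 m and angle between fresh4's own z axis and vertical below 0.08 rad), for 0.2 s.
7. the hood is shut and the pedal is up (value of joint hood below 0.05 rad and value of joint pedal below 0.02 rad), for 0.3 s.
8. the start button is pressed (value of joint start above 0.0035 m), for 0.05 s.
At the end, for the whole second after the job is handed in: fresh coupons flat in the pockets of their numbers, tabs to the front (disc centre within 8 mm of the pocket's point sideways, -13 to +19 mm lengthways); used coupons flat in the tray; hood shut (under 0.05 rad), pedal up (under 0.02 rad), start button out (all of step 2 and all of step 3 and all of step 4 and all of step 5 and all of step 6 and all of step 7 and value of joint start below 0.0015 m); the robot touches nothing.
It fails at once if the hood drops: it closes faster than 3 rad/s (about 0.45 m/s at its front edge) (velocity of joint hood below -3 rad/s).
It fails at once if the hood is pushed with the arm or fingers instead of the pedal (over 4 N) (contact force between any of the arm, the fingers and hood above 4 N).
It fails at once if the dead weight is moved more than 2 cm (distance of dead_weight from where it was at the start of the episode above 0.02 m).
It fails at once if the spare fixture is moved more than 2 cm (distance of spare_fixture from where it was at the start of the episode above 0.02 m).
Of fresh1, fresh2, fresh3, fresh4 only 2 to 4 are there at a start; the rules pass over those that are not, and their reading is None.
Of used1, used2, used3, used4 only 2 to 3 are there at a start; the rules pass over those that are not, and their reading is None.
At some moment in a run one of fresh1, fresh2, fresh3, fresh4 may be knocked a few centimetres aside while the robot is not near it.
It also fails if it takes over 210 s, if anything falls off the work surface, if the arm or the gripper's body presses on something with over 40 N, if the wrist force passes 120 N, or if a joint passes its speed limit or range.

## Working session

There is one attempt and no reset: what is moved stays moved. The work goes in short steps, each a Python script; the robot and the scene stay as the last script left them, time stands still between calls to the robot, and variables do not carry over. Pictures are saved under pics/ and viewed, on a budget of 14 in all, crops included, one or two more only if the job needs it, and the job is handed in when it is done.

```bash
mkdir -p pics
cat > h.py <<'E'
import numpy as np, cv2
from bench import ctrl
def cam(name):
    p=ctrl.camera_params(name)
    K=np.array([[p['fx'],0,p['cx']],[0,p['fy'],p['cy']],[0,0,1.]]); D=np.array(p['D'],float)
    if 'pose' in p: T=np.array(p['pose'])
    else:
        W=np.eye(4); W[:3,:3]=ctrl.current_eef_rot(); W[:3,3]=ctrl.current_tool_pos(); T=W@np.array(p['T_tool_cam'])
    return K,D,T
def shot(name,fn=None):
    c=cam(name); im=np.array(ctrl.read_camera(name))
    if fn: cv2.imwrite('pics/'+fn,im)
    return im,c
def px2w(uv,z,c):
    K,D,T=c
    u=cv2.undistortPoints(np.array(uv,float).reshape(-1,1,2),K,D).reshape(-1,2)
    d=np.c_[u[:,0],-u[:,1],-np.ones(len(u))]@T[:3,:3].T
    return T[:3,3]+d*((z-T[2,3])/d[:,2])[:,None]
def w2px(P,c):
    K,D,T=c
    q=(np.array(P,float).reshape(-1,3)-T[:3,3])@T[:3,:3]; q=q*[1,-1,-1]
    return cv2.projectPoints(q,np.zeros(3),np.zeros(3),K,D)[0].reshape(-1,2)
E
python3 - <<'E'
from h import *
for n in ('top','side','wrist'):
    im,c=shot(n,n+'0.png'); print(n,c[0][0,0],np.round(c[2],3).tolist())
print(ctrl.current_eef_rot(),ctrl.current_t())
E
```

```text
top 477.6527906822359 [[0.028, 0.996, -0.089, 0.371], [-1.0, 0.027, -0.006, 0.083], [-0.003, 0.089, 0.996, 1.691], [0.0, 0.0, 0.0, 1.0]]
side 490.4361139711658 [[-0.907, 0.278, -0.317, 0.109], [-0.422, -0.605, 0.675, 0.927], [-0.004, 0.746, 0.666, 0.951], [0.0, 0.0, 0.0, 1.0]]
wrist 286.041560755198 [[0.256, 0.927, 0.276, 0.237], [-0.967, 0.245, 0.073, -0.583], [0.0, -0.285, 0.958, 0.385], [0.0, 0.0, 0.0, 1.0]]
[[ 2.55893694e-01 -1.18923531e-04  9.66704921e-01]
 [-9.66704533e-01  8.72607579e-04  2.55893698e-01]
 [-8.73985823e-04 -9.99999612e-01  1.08330860e-04]] 0.15
```

View pics/top0.png

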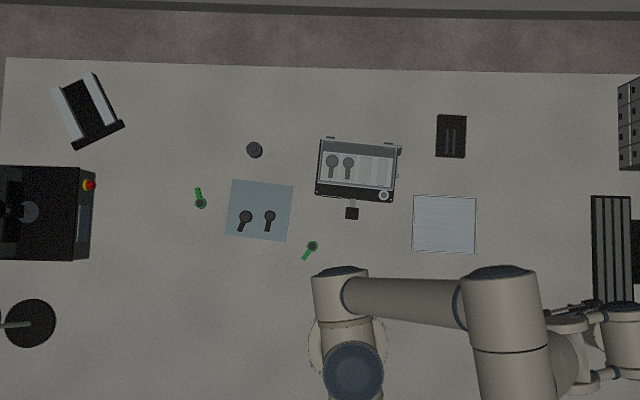

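View pics/side0.png

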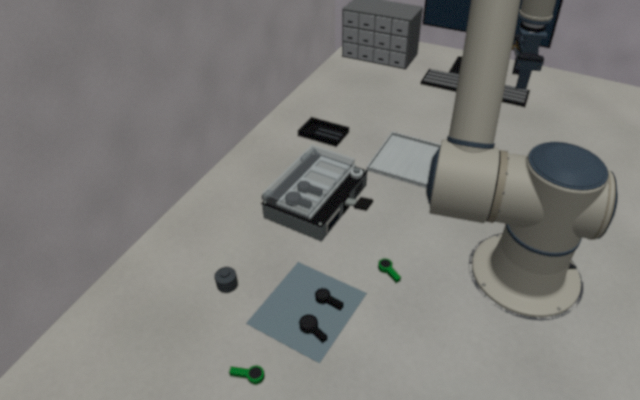

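Run:
```python
from h import *
im,c=shot('top')
print(px2w([(357,170),(352,213)],.07,c)); print(px2w([(259,210),(444,224),(254,150),(246,217),(269,215)],0.01,c))
R=np.array([[0,0,1],[-1,0,0],[0,-1,0.]])
p=px2w([(355,180)],.07,c)[0]
ctrl.goto([p[0]-.14,p[1],.36],R)
im,cc=shot('wrist','w1.png'); np.savez('w1.npz',K=cc[0],D=cc[1],T=cc[2])
print(ctrl.current_t(),cc[2])
```

```text
[[ 0.59518361 -0.0163009   0.07      ]
 [ 0.447649   -0.00254953  0.07      ]]
[[ 0.45206042  0.32183925  0.01      ]
 [ 0.42106736 -0.32816874  0.01      ]
 [ 0.66514097  0.34807179  0.01      ]
 [ 0.42622258  0.36646126  0.01      ]
 [ 0.4354285   0.28599802  0.01      ]]
2.6167 [[-8.47360481e-04  9.58427043e-01  2.85336442e-01  5.00659262e-01]
 [-9.99998830e-01 -1.17562760e-03  9.79173182e-04 -1.05863315e-02]
 [ 1.27391545e-03 -2.85335278e-01  9.58426918e-01  5.31107437e-01]
 [ 0.00000000e+00  0.00000000e+00  0.00000000e+00  1.00000000e+00]]
```

View pics/w1.png

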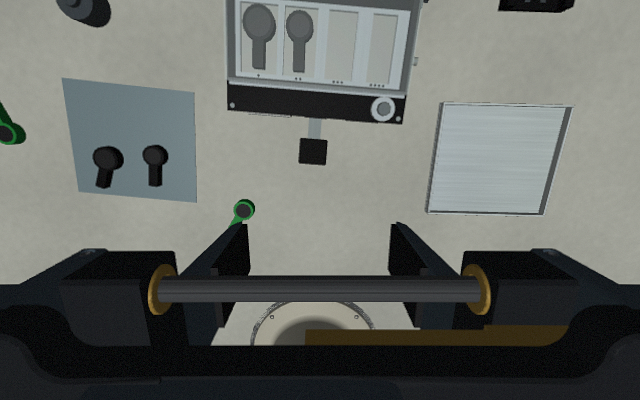

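Run:
```python
from h import *
f=np.load('w1.npz'); c=(f['K'],f['D'],f['T'])
P=px2w([(227,110),(404,124)],.07,c); print(P,np.linalg.norm(P[1]-P[0]))
d=P[0]-P[1]; yaw=np.arctan2(-d[0],d[1]); print('yaw',np.degrees(yaw))
o=P.mean(0)+[.1*np.cos(yaw),.1*np.sin(yaw),0]; print('origin',o)
R=np.array([[np.cos(yaw),-np.sin(yaw)],[np.sin(yaw),np.cos(yaw)]])
def ch(uv,z): print(np.round((px2w(uv,z,c)[:,:2]-o[:2])@R,4).tolist())
print('pad');ch([(313,151)],.074);ch([(299,138),(327,139),(299,164),(326,165)],.074)
print('button');ch([(383,108)],.091)
print('nest corners');ch([(239,74),(405,90)],.077)
print('dividers/dots'); ch([(260,75),(297,78),(338,81),(379,85)],.077)
print('used disc'); ch([(259,22),(300,27)],.088)
P=px2w([(440,103),(574,105),(426,213),(543,214)],.018,c);print('tray',P,P.mean(0))
P=px2w([(63,78),(194,93),(79,191),(196,202)],0,c);print('mat',P,P.mean(0))
# coupon size fit
im=cv2.imread('pics/w1.png'); g=cv2.cvtColor(im,cv2.COLOR_BGR2GRAY)
m=(g[140:195,85:175]<70).astype(np.uint8); n,l,s,ce=cv2.connectedComponentsWithStats(m); print(s,ce)
for i in range(1,n):
    if s[i,4]>80:
        ct=cv2.findContours((l==i).astype(np.uint8),0,1)[0][0].reshape(-1,2)+[85,140]
        print(cv2.contourArea(ct), px2w([ct.mean(0)],.009,c))
```

```text
[[ 0.51093543  0.12909899  0.07      ]
 [ 0.49009813 -0.14360253  0.07      ]] 0.27349646033032676
yaw -4.369517187738736
origin [ 0.60022612 -0.01487062  0.07      ]
pad
[[-0.1514, 0.0012]]
[[-0.1331, 0.0244], [-0.1313, -0.0193], [-0.1737, 0.0222], [-0.1721, -0.0211]]
button
[[-0.08, -0.0965]]
nest corners
[[-0.0487, 0.1163], [-0.0519, -0.1283]]
dividers/dots
[[-0.0476, 0.0858], [-0.0475, 0.0319], [-0.047, -0.0283], [-0.0479, -0.0891]]
used disc
[[0.0168, 0.0859], [0.0152, 0.0303]]
tray [[ 0.52287729 -0.2163628   0.018     ]
 [ 0.51821963 -0.44077624  0.018     ]
 [ 0.3266109  -0.21388617  0.018     ]
 [ 0.32448326 -0.43291728  0.018     ]] [ 0.42304777 -0.32598562  0.018     ]
mat [[0.56275369 0.42169435 0.        ]
 [0.54029416 0.20458006 0.        ]
 [0.36549449 0.44298414 0.        ]
 [0.34349531 0.22574256 0.        ]] [0.45300941 0.32375028 0.        ]
[[   0    0   90   55 3370]
 [  57    5   26   42  703]
 [   8    6   31   43  877]] [[45.15608309 28.62997033]
 [69.87908962 22.82076814]
 [21.63511973 24.08665906]]
649.5 [[0.41709995 0.28743333 0.009     ]]
820.0 [[0.41540598 0.37507296 0.009     ]]
```

```bash
cat >> h.py <<'E'
YAW=np.radians(-4.37); O=np.array([.6002,-.0149])
CX=np.array([np.cos(YAW),np.sin(YAW),0]); CY=np.array([-np.sin(YAW),np.cos(YAW),0])
def C(x,y,z): return np.r_[O,0]+CX*x+CY*y+[0,0,z]
def Rt(a,flip=False):
    """tool down, camera side (tool z) along heading a; flip = other way"""
    z=np.array([np.cos(a),np.sin(a),0])*(-1 if flip else 1); y=np.array([0,0,-1.]); return np.c_[np.cross(y,z),y,z]
E
python3 - <<'E'
from h import *
R=Rt(YAW,True)
print(ctrl.ik(C(-.155,0,.14),R), ctrl.ik(C(-.155,0,.14),Rt(YAW)))
ctrl.command_gripper(0)
ctrl.goto(C(-.155,0,.14),R)
f0=np.array(ctrl.current_contact_force())
print(ctrl.move_l(C(-.155,0,.06),.03,contact_N=3),ctrl.current_tool_pos())
for z in (.05,.035,.025,.018):
    h=ctrl.move_l(C(-.156,0,z),.03,contact_N=30); print(h,z,np.round(np.array(ctrl.current_contact_force())-f0,1),ctrl.current_tool_pos()[2])
h=ctrl.move_l(C(-.156,0,.008),.015,contact_N=12); print(h,np.round(np.array(ctrl.current_contact_force())-f0,1),ctrl.current_tool_pos()[2])
ctrl.sleep(.5)
ctrl.move_l(C(-.156,0,.12),.1)
ctrl.sleep(.3)
ctrl.command_gripper(1)
im,c=shot('side','s1.png'); print(ctrl.current_t())
E
```

```text
[-8.08260666e+00  2.00318921e+01  1.06758918e+02 -2.54444375e-14
  5.32091902e+01 -9.37126067e+01] [-8.08260666e+00  2.00318921e+01  1.06758918e+02 -2.54444375e-14
  5.32091902e+01  8.62873933e+01]
True [ 0.44553213 -0.00309235  0.0764795 ]
False 0.05 [-1.3  0.1  2. ] 0.05011428456812746
False 0.035 [ 1.1  0.5 -0.1] 0.034916732386981994
False 0.025 [ 0.3 -0.6  0.2] 0.024824476988187728
True 0.018 [-4.4  0.6 27. ] 0.01830401246087857
True [-4.4  0.6 25.4] 0.018362245248869587
14.6583
```

```bash
python3 -c "
import cv2;a=cv2.imread('pics/s1.png')[110:260,220:420];cv2.imwrite('pics/s1c.png',cv2.resize(a,None,fx=3,fy=3))"
```

```text
(no output)
```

View pics/s1c.png

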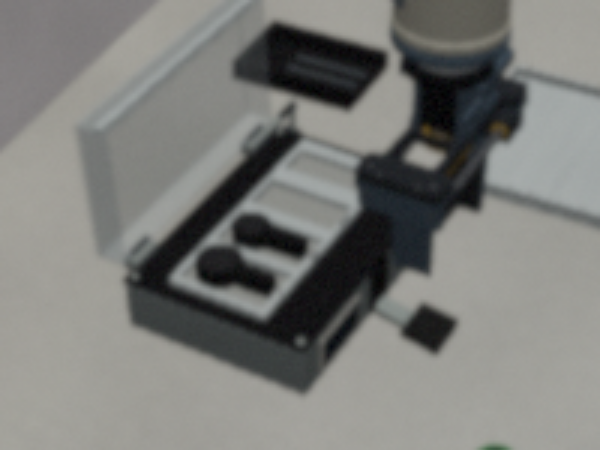

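Run:
```python
from h import *
ctrl.goto(C(-.13,0.0,.22),Rt(YAW))
im,cc=shot('wrist','w2.png'); np.savez('w2.npz',K=cc[0],D=cc[1],T=cc[2])
# predicted overlay
for k,(y,w) in enumerate(zip((.087,.029,-.029,-.087),(.052,.046,.040,.034))):
    x=.016
    P=[C(x+a,y+b*w/2,.077) for a,b in ((-.061,1),(-.061,-1),(.027,-1),(.027,1))]
    cv2.polylines(im,[w2px(P,cc).round().astype(int)],True,(0,0,255),1)
cv2.imwrite('pics/w2o.png',im); print(ctrl.current_t())
```

```text
17.4667
```

View pics/w2o.png

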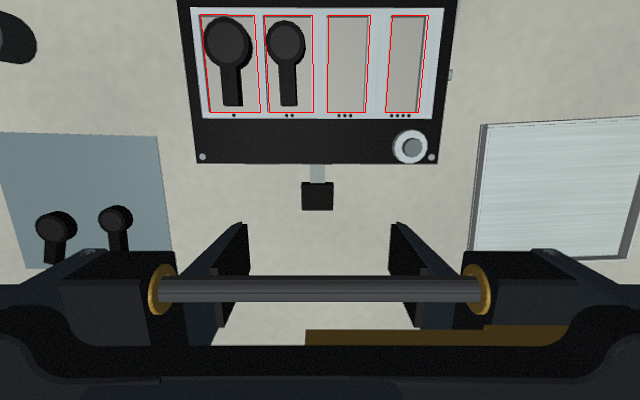

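```bash
cat >> h.py <<'E'
from scipy.optimize import minimize
DI=[.044,.038,.032,.026]
def outline(d):
    r=d/2; a0=np.arcsin(.008/r); t=np.linspace(-np.pi+a0,np.pi-a0,60)
    return np.vstack([np.c_[r*np.cos(t),r*np.sin(t)],[[-.056,.008],[-.056,-.008]]])
def sil(x,y,th,d,z0,c,box,S=4):
    o=outline(d); R=np.array([[np.cos(th),-np.sin(th)],[np.sin(th),np.cos(th)]]); q=o@R.T+[x,y]
    m=np.zeros(((box[3]-box[1])*S,(box[2]-box[0])*S),np.uint8)
    A=[((w2px(np.c_[q,np.full(len(q),z)],c)-box[:2]+.5)*S).round().astype(np.int32) for z in (z0,z0+.006,z0+.012,z0+.018)]
    for a in A: cv2.fillPoly(m,[a],1)
    return cv2.resize(m.astype(np.float32),None,fx=1/S,fy=1/S,interpolation=cv2.INTER_AREA)
def fit(im,c,box,z0,ds,x0,thr=75):
    """fit keyhole silhouette in box; returns list (iou,size,x,y,th)"""
    g=cv2.cvtColor(im,cv2.COLOR_BGR2GRAY)[box[1]:box[3],box[0]:box[2]]
    m=(g<thr).astype(np.uint8); n,l,s,_=cv2.connectedComponentsWithStats(m)
    m=(l==1+np.argmax(s[1:,4])).astype(np.float32)
    out=[]
    for d in ds:
        def J(p):
            q=sil(p[0]*.01,p[1]*.01,p[2]*.2,d,z0,c,box); return -np.minimum(q,m).sum()/np.maximum(q,m).sum()
        b=None
        for dth in (-.3,0,.3):
            s0=np.array([x0[0]/.01,x0[1]/.01,(x0[2]+dth)/.2])
            r=minimize(J,s0,method='Nelder-Mead',options=dict(initial_simplex=s0+np.vstack([np.zeros(3),np.eye(3)]),xatol=.01,fatol=1e-4))
            if b is None or r.fun<b.fun: b=r
        out.append((round(-b.fun,3),d,*np.round([b.x[0]*.01,b.x[1]*.01,b.x[2]*.2],4).tolist()))
    return sorted(out,reverse=True)
def loadc(n): f=np.load(n+'.npz'); return cv2.imread(f'pics/{n}.png'),(f['K'],f['D'],f['T'])
E
python3 - <<'E'
from h import *
im,c=loadc('w2')
print(fit(im,c,[200,15,257,111],.07,DI[:2],[*C(.016,.087,0)[:2],YAW]))
print(fit(im,c,[263,15,312,111],.07,DI[:3],[*C(.016,.029,0)[:2],YAW]))
im,c=loadc('w1')
print(fit(im,c,[88,140,130,192],0,DI,[.43,.37,YAW]))
print(fit(im,c,[136,140,175,192],0,DI,[.43,.29,YAW]))
E
```

```text
[(np.float64(0.947), 0.044, 0.6241, 0.0718, -0.0714), (np.float64(0.876), 0.038, 0.626, 0.0713, -0.0761)]
[(np.float64(0.941), 0.038, 0.6197, 0.016, -0.0421), (np.float64(0.868), 0.032, 0.622, 0.0156, -0.051), (np.float64(0.818), 0.044, 0.6181, 0.0187, 0.0252)]
[(np.float64(0.938), 0.044, 0.4288, 0.369, -0.3955), (np.float64(0.901), 0.038, 0.4307, 0.3689, -0.3748), (np.float64(0.798), 0.032, 0.434, 0.37, -0.3138), (np.float64(0.712), 0.026, 0.4371, 0.3704, -0.2825)]
[(np.float64(0.912), 0.038, 0.4342, 0.2842, -0.1439), (np.float64(0.888), 0.032, 0.4361, 0.2852, -0.1171), (np.float64(0.806), 0.044, 0.4319, 0.2834, -0.2094), (np.float64(0.787), 0.026, 0.439, 0.2859, -0.1021)]
```

```bash
cat >> h.py <<'E'
def pick(x,y,th,z0,up,dz=.009,off=.042,op=.5):
    g=np.array([x-off*np.cos(th),y-off*np.sin(th)]); R=Rt(th)
    ctrl.goto([*g,up],R); ctrl.command_gripper(op)
    ctrl.move_l([*g,z0+dz+.02],.15); f=ctrl.move_l([*g,z0+dz],.04,contact_N=8)
    ctrl.command_gripper(0); w=ctrl.current_grip_width()
    ctrl.move_l([*g,up],.15); print('pick',f,'w',w,ctrl.current_grip_width(),ctrl.current_t()); return w
def place(x,y,th,z0,up,dz=.009,off=.042,op=.4):
    g=np.array([x-off*np.cos(th),y-off*np.sin(th)]); R=Rt(th)
    ctrl.goto([*g,up],R); ctrl.move_l([*g,z0+dz+.025],.15)
    f=ctrl.move_l([*g,z0+dz+.0007],.04,contact_N=6); z=ctrl.current_tool_pos()[2]
    ctrl.command_gripper(op); ctrl.sleep(.1); ctrl.move_l([*g,up],.15); print('place',f,z,ctrl.current_t())
E
python3 - <<'E'
from h import *
w=pick(.6241,.0718,-.0714,.07,.2)
if w>.1: place(.44,-.281,0,.004,.2)
im,cc=shot('top','t2.png')
im,cc=shot('wrist','w3.png')
E
```

```text
pick False w 0.17558586971145124 0.16614564244554497 21.9
place True 0.013038189046767422 27.2667
```

View pics/w3.png

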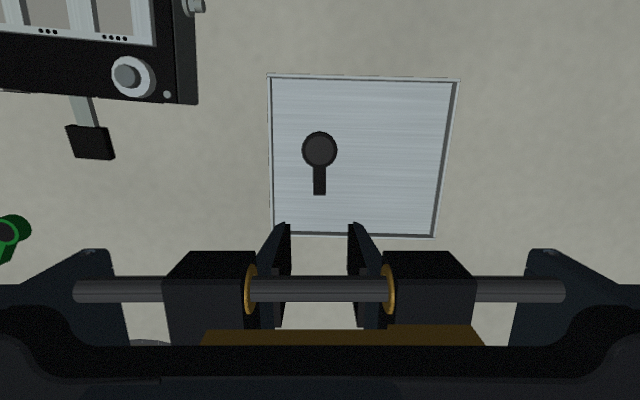

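Used1 lies flat in the tray (disc at 320,149). Next: used2, then a close look at the mat.

Run:
```python
from h import *
w=pick(.6197,.016,-.0421,.07,.2)
if w>.1: place(.44,-.371,0,.004,.2)
im,cc=shot('wrist','w4t.png')
print('tray fit',fit(im,cc,[330,120,440,215],.004,[.038],[.44,-.371,0]))
ctrl.goto([.36,.31,.22],Rt(0)); ctrl.command_gripper(.5)
im,cc=shot('wrist','w4.png'); np.savez('w4.npz',K=cc[0],D=cc[1],T=cc[2])
print(w2px([(.43,.369,.018),(.434,.284,.018)],cc))
print(ctrl.current_t())
```

```text
pick False w 0.17374637861686731 0.17115975873975486 32.0417
place True 0.01303959784820272 37.5
tray fit [(np.float64(0.943), 0.038, 0.4398, -0.3703, -0.0823)]
[[271.48253731 125.48098631]
 [339.05680347 122.16112081]]
40.3917
```

View pics/w4.png

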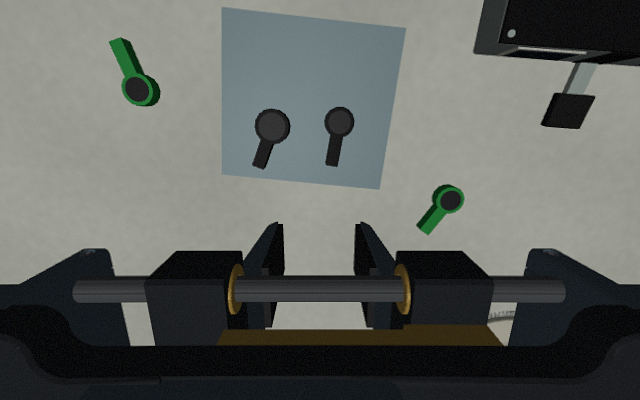

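View pics/w4t.png

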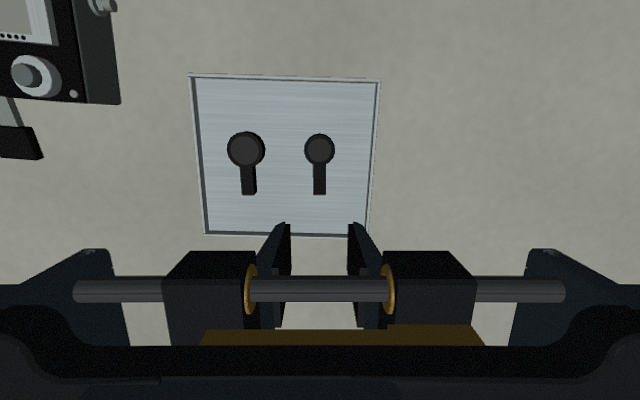

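Both used coupons lie flat in the tray; the fresh ones on the mat are at (271,126) and (340,121), unmoved.

Run:
```python
from h import *
im,c=loadc('w4')
a=fit(im,c,[240,100,300,178],0,DI,[.43,.369,-.39])
b=fit(im,c,[312,95,366,175],0,DI,[.434,.284,-.14])
print(a[:2],b[:2])
_,x,d0,d1,th=a[0]
w=pick(d0,d1,th,0,.2)
if w>.1:
    P=C(.016,.087,0); place(P[0],P[1],YAW,.07,.2)
ctrl.goto(C(-.13,0.0,.22),Rt(YAW))
im,cc=shot('wrist','w5.png'); np.savez('w5.npz',K=cc[0],D=cc[1],T=cc[2])
print(fit(im,cc,[200,15,257,111],.07,[.044],[*C(.016,.087,0)[:2],YAW]),C(.016,.087,.07)); print(ctrl.current_t())
```

```text
[(np.float64(0.952), 0.044, 0.4291, 0.3692, -0.3973), (np.float64(0.873), 0.038, 0.431, 0.3693, -0.3741)] [(np.float64(0.952), 0.038, 0.4343, 0.2842, -0.1719), (np.float64(0.862), 0.032, 0.4365, 0.2837, -0.1751)]
pick False w 0.1739010296085774 0.17251944637840785 45.0917
place True 0.07908834849579945 49.45
[(np.float64(0.939), 0.044, 0.6219, 0.0704, -0.0752)] [0.62278262 0.07062792 0.07      ]
50.1083
```

View pics/w5.png

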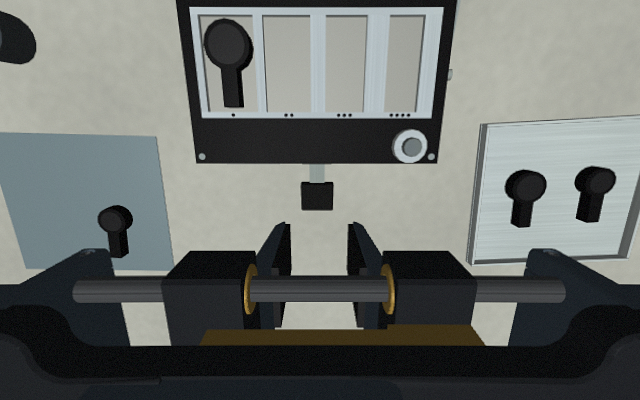

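Fresh1 lies in pocket 1 (disc at 227,44). Fresh2 next, re-measured just before the pick in case it was knocked.

Run:
```python
from h import *
ctrl.goto([.36,.31,.22],Rt(0)); ctrl.command_gripper(.5)
im,cc=shot('wrist','w6.png'); np.savez('w6.npz',K=cc[0],D=cc[1],T=cc[2])
b=fit(im,cc,[240,60,375,182],0,[.038],[.434,.284,-.17])
print(b)
if b[0][0]<.9: raise SystemExit('look')
w=pick(*b[0][2:],0,.2)
if w>.1:
    P=C(.016,.029,0); place(P[0],P[1],YAW,.07,.2)
ctrl.goto(C(-.13,0.0,.22),Rt(YAW))
im,cc=shot('wrist','w7.png'); np.savez('w7.npz',K=cc[0],D=cc[1],T=cc[2])
print(fit(im,cc,[200,15,257,111],.07,[.044],[*C(.016,.087,0)[:2],YAW]),C(.016,.087,.07))
print(fit(im,cc,[263,15,312,111],.07,[.038],[*C(.016,.029,0)[:2],YAW]),C(.016,.029,.07)); print(ctrl.current_t())
```

```text
[(np.float64(0.958), 0.038, 0.4343, 0.2843, -0.1652)]
pick False w 0.17417106814777386 0.17100943371732996 56.2333
place True 0.07908723754256936 60.475
[(np.float64(0.94), 0.044, 0.6222, 0.0707, -0.0679)] [0.62278262 0.07062792 0.07      ]
[(np.float64(0.944), 0.038, 0.6179, 0.0128, -0.0718)] [0.6183632  0.01279654 0.07      ]
61.0417
```

View pics/w7.png

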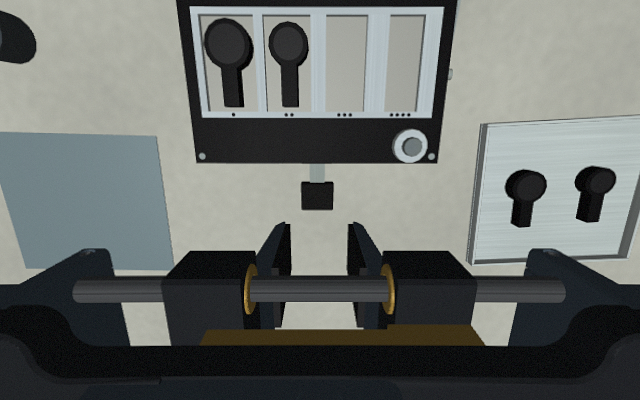

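Fresh2 is in pocket 2 (disc at 288,44), the mat is empty. Now measure the lowered pad and pinch it.

```bash
cat >> h.py <<'E'
SX=-.005
def ped(a,n_off,y):
    d=-np.cos(a)*CX+np.array([0,0,np.sin(a)]); n=np.sin(a)*CX+np.array([0,0,np.cos(a)])
    p=C(SX,y,.035)+.152*d+n_off*n
    return p,np.c_[np.cross(-n,d),-n,d]
E
python3 - <<'E'
from h import *
im,c=loadc('w7')
g=cv2.cvtColor(im,cv2.COLOR_BGR2GRAY)[165:220,285:350]
n,l,s,ce=cv2.connectedComponentsWithStats((g<60).astype(np.uint8)); i=1+np.argmax(s[1:,4]); print(s[i],ce[i])
uv=ce[i]+[285,165]
P=px2w([uv,uv+[-s[i,2]/2,0],uv+[s[i,2]/2,0]],.014,c)[:,:2]-O
print(P@np.c_[CX[:2],CY[:2]])
p,R=ped(-.19,.06,0); print(p,ctrl.ik(p,R)); p,R=ped(.19,.001,0); print(p,ctrl.ik(p,R))
E
```

```text
[ 16  17  32  28 852] [31.98122066 30.69248826]
[[-0.15337877  0.00187305]
 [-0.15335713  0.02372405]
 [-0.15340123 -0.01998151]]
[ 0.43508525 -0.00228207  0.0652137 ] [ -8.86894356  24.95575308 121.81349181   2.22865393  22.39256864
 -96.4790592 ]
[ 0.44657215 -0.00315989  0.06468856] [ -7.59071217  31.91907123 102.1753764   -0.72674635  56.77707845
 -92.76467397]
```

Run:
```python
from h import *
y=.0015; SX=-.004
import h; h.SX=SX
ctrl.move_l(C(-.2,0,.2),.2)
p,R=ped(-.19,.09,y); ctrl.goto(p,R); ctrl.command_gripper(.72)
f0=np.array(ctrl.current_contact_force())
p,_=ped(-.19,.001,y); print('down',ctrl.move_l(p,.05,contact_N=6),p,ctrl.current_tool_pos())
f1=np.array(ctrl.current_contact_force())
ctrl.command_gripper(0); print('w',ctrl.current_grip_width()*91, np.round(f1-f0,1),np.round(np.array(ctrl.current_contact_force())-f0,1),ctrl.current_t())
im,cc=shot('side','s2.png')
```

```text
down False [ 0.44730692 -0.00171167  0.00727545] [ 0.44736369 -0.00171714  0.00746875]
w 43.597526417655956 [-0.8  0.1  0. ] [ 3.2 18.6  1. ] 67.3667
```

Run:
```python
from h import *
import h; h.SX=-.004
y=.0015; p,R=ped(-.19,.001,y)
for i in range(6):
    y+=.0005; p,_=ped(-.19,.001,y); ctrl.move_l(p,.01); f=np.array(ctrl.current_contact_force()); print(round(y,4),np.round(f,1))
    if f[1]<4: break
np.save('y.npy',y)
```

```text
0.002 [0.7 9.7 1.6]
0.0025 [-0.5  0.   2. ]
```

Run:
```python
from h import *
import h; h.SX=-.004
y=float(np.load('y.npy'))
for a in np.linspace(-.19,.19,20)[1:]:
    p,R=ped(a,.001,y); ctrl.move_l(p,.02,ori=R)
    f=np.array(ctrl.current_contact_force()); print(round(a,2),np.round(f,1),round(ctrl.current_grip_width()*91,1))
    if np.linalg.norm(f)>35: print('high');break
print(ctrl.current_t()); shot('side','s3.png')
im=cv2.imread('pics/s3.png')[110:260,220:420];cv2.imwrite('pics/s3c.png',cv2.resize(im,None,fx=3,fy=3))
```

```text
-0.17 [-0.3 -2.4 -2.7] 43.7
-0.15 [ 0.7 -3.6 -1.9] 43.6
-0.13 [-1.1 -3.9 -1.8] 43.6
-0.11 [-0.8 -4.2 -1.1] 43.6
-0.09 [-0.7 -5.  -0.2] 43.3
-0.07 [-0.5 -5.4  1.6] 43.8
-0.05 [-1.  -5.4  1.6] 43.8
-0.03 [-1.6 -4.7  1.4] 43.5
-0.01 [-1.8 -5.1  2.1] 43.7
0.01 [-2.1 -5.5  2. ] 43.4
0.03 [-0.9 -5.2  2.9] 44.0
0.05 [-0.7 -4.9  3.8] 43.7
0.07 [-1.8 -4.7  5. ] 44.0
0.09 [-1.2 -4.9  4.5] 44.2
0.11 [-0.9 -4.9  5.7] 43.5
0.13 [-1.4 -4.4  5.1] 43.7
0.15 [-1.6 -5.   6. ] 43.4
0.17 [-1.  -3.8  6. ] 44.1
0.19 [-1.4 -4.5  6.5] 43.4
73.6167
```

View pics/s3c.png

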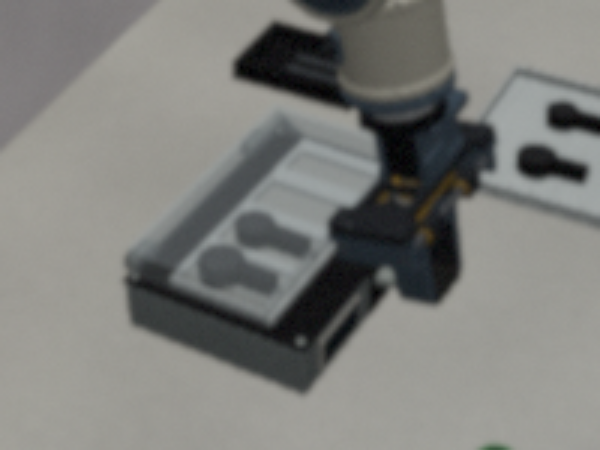

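The hood is down, but its weight still pushes up 6.5 N on the tool, so it is not yet on its stop; ease on until that load vanishes.

Run:
```python
from h import *
import h; h.SX=-.004
y=float(np.load('y.npy'))
for a in np.arange(.195,.225,.003):
    p,R=ped(a,.001,y); ctrl.move_l(p,.01,ori=R)
    f=np.array(ctrl.current_contact_force()); print(round(a,3),np.round(f,1))
    if f[2]<-3: break
ctrl.command_gripper(.72); ctrl.sleep(.2)
p,_=ped(a,.08,y); ctrl.move_l(p,.1)
ctrl.command_gripper(0)
# look from front; camera forward
ctrl.goto(C(-.17,-.05,.25),Rt(YAW))
im,cc=shot('wrist','w8.png'); np.savez('w8.npz',K=cc[0],D=cc[1],T=cc[2])
print(w2px([C(-.08,-.0965,.091),C(-.054,0,.104)],cc)); print(ctrl.current_t())
```

```text
0.195 [ 0.  -4.8 -6.4]
[[360.9756816  107.46632078]
 [269.66290803  80.17596424]]
79.3333
```

View pics/w8.png

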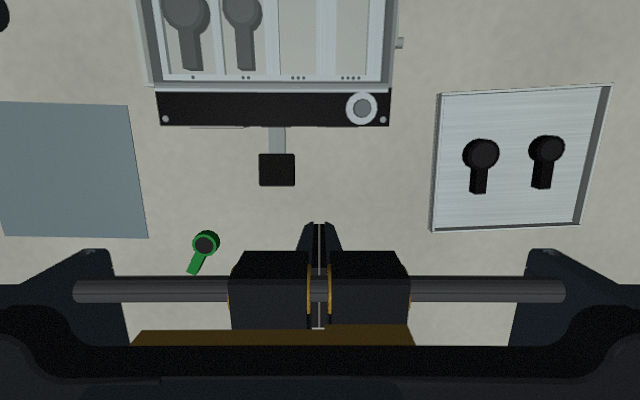

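Hood shut, pedal up (pad at 277,169), button seen at (361,108) as predicted. Press it.

Run:
```python
from h import *
b=(-.081,-.0965)
ctrl.goto(C(*b,.13),Rt(YAW)); f0=np.array(ctrl.current_contact_force())
print(ctrl.move_l(C(*b,.08),.02,contact_N=2.5),ctrl.current_tool_pos()[2])
print(ctrl.move_l(C(*b,.078),.01,contact_N=14),ctrl.current_tool_pos()[2],np.round(np.array(ctrl.current_contact_force())-f0,1))
ctrl.sleep(.2); ctrl.move_l(C(*b,.16),.1); print(ctrl.current_t())
```

```text
True 0.08702635567964251
True 0.08606242405919373 [-2.6 -1.  12.5]
83.3583
```

Run:
```python
from h import *
b=(-.081,-.0965)
ctrl.move_l(C(*b,.1),.1); ctrl.sleep(.2); f0=np.array(ctrl.current_contact_force())
for z in np.arange(.094,.0835,-.0007):
    ctrl.move_l(C(*b,z),.02); ctrl.sleep(.05); f=(np.array(ctrl.current_contact_force())-f0)[2]; print(round(z,4),round(ctrl.current_tool_pos()[2],4),round(f,1))
    if f>15: break
ctrl.sleep(.2)
ctrl.move_l(C(*b,.16),.1); ctrl.goto(C(-.2,-.05,.3),Rt(YAW)); ctrl.sleep(.3)
im,cc=shot('wrist','w9.png'); print(ctrl.current_t(),np.round(ctrl.current_contact_force(),1))
```

```text
0.094 0.0939 -0.4
0.0933 0.0933 0.5
0.0926 0.0926 -0.1
0.0919 0.0919 0.5
0.0912 0.0913 1.0
0.0905 0.0905 2.1
0.0898 0.0898 2.4
0.0891 0.0891 2.5
0.0884 0.0884 3.2
0.0877 0.0877 3.3
0.087 0.087 4.2
0.0863 0.0863 4.0
0.0856 0.086 14.8
0.0849 0.0858 25.2
90.9417 [-0.  -0.8  0.4]
```

View pics/w9.png

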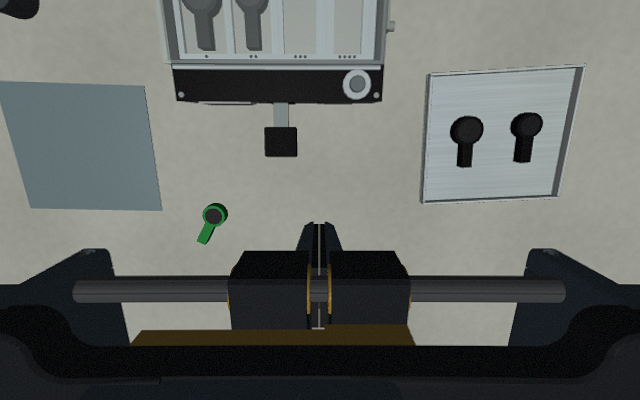

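The button moved its full 5 mm (first force at 91 mm, hard stop at 86 mm). The last picture shows the hood shut, the pad up, coupons in pockets 1 and 2 and in the tray, and the robot clear of everything.

```bash
python3 -c "
from h import *
ctrl.sign_off(); print(ctrl.current_t())"
```

```text
the job is handed in; nothing more can be done
the job is handed in; nothing more can be done
```

The chamber is reloaded and the job is handed in, at about 91 s on the robot's clock. I received no verdict and saw no failed steps.

- **Hood open:** I pressed the pedal down to its stop, and the hood stood open by itself.
- **Used coupons:** There were two, sizes 1 and 2. Both lie flat in the tray.
- **Fresh coupons:** There were two, sizes 1 and 2, so pockets 3 and 4 stay empty. They went into pockets 1 and 2 in order, tabs to the front. The picture fits put both discs within about 1 mm of their pocket points. Those points are my own estimate from the images, which matched the visible pocket edges to about 1–2 mm.
- **Hood shut:** I pinched the pad by its sides and eased it up in small steps. At the nominal top position the hood still pushed up with about 6.5 N. I raised the pad a little further until it met its stop, then let go.
- **Start button:** The first press ended on a hard stop at 86 mm. First contact showed only at 87 mm, so I could not be sure the button had travelled its full 5 mm. I pressed it again in small steps: force began at about 91 mm and the hard stop was again at 86 mm. The button was therefore pressed twice.

The last picture showed the hood shut, the pedal up, all four coupons in place and the robot touching nothing. I never touched the green look-alikes, the dead weight or the spare fixture.

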